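# Set the jam blade and hold the laminator's roller release open

## Task

The laminator has jammed: take the orange-handled clearing blade out of its wooden block, push it upright, tip first, all the way down into the blue slot on top of the laminator and let go of it. Then pull the red spring-loaded release handle at the laminator's front out until its white pointer bar lies on the green band, and keep holding it there with the gripper: the program finishes while still holding, because the handle springs back when let go. Leave the blade in its slot and the other things on the desk where they are.

Things in the scene. Friction and masses are not known exactly. Their poses are not given: they have to be found in the camera images.
- laminator: Laminator with lilac top and black lower part, 110 (x) x 340 (y) x 95 mm high, fixed to the desk. Origin: centre of its underside; x points from its front (the robot's side) to its back, y along its length, z up. From its front a grey guide bed, 120 mm wide and 18 mm high, sticks out 150 mm; the release handle slides along it. The bed's centre line is 80 mm to the -y side of the origin. The top is level at 92 to 95 mm.
- slot (a point): Centre of the mouth of the blue slot in the laminator's top, 95 mm above the desk and 80 mm to the +y side of the laminator's origin; axes as the laminator's. The slot is 9 mm (x) x 53 mm (y) with a small 3 mm bevel round the mouth, 40 mm deep, straight down, with a solid floor.
- blade_grip (a point): Centre of the orange handle of the clearing blade (loose, 63 to 117 g). The handle is 14 mm thick (x) x 42 mm wide (y) x 46 mm high (z). Below it hangs a flat steel blade 6 mm thick (x) x 50 mm wide (y); its lowest 12 mm is 3 mm thick and 46 mm wide. z points from tip to handle (up at the start); the tip is 107 mm below this point, the handle's top 23 mm above it. Both flat faces are the same: it may go in either way round.
- blade_tip (a point): Middle of the lower end of the clearing blade, 107 mm below the handle's centre; axes as for the handle.
- stand: Fixed wooden block, 90 (x) x 110 (y) x 47 mm high, in whose slot (9 x 53 mm, 35 mm deep) the clearing blade stands at the start, loosely, leaning a few degrees at most. Origin: centre of its underside.
- release (a joint): How far the release handle is pulled out from rest, in m: 0 at rest to 0.075 at its stop. It slides along the laminator's -x direction. A spring pulls it back with about 4 N at rest, rising 1.1 N per cm.
- release_grip (a point): Point on the red upright grip of the release handle, 66 mm above the desk (the laminator's z), 20 mm below the grip's top. The grip is 16 mm (laminator's x) x 26 mm (laminator's y), from 26 to 86 mm above the desk; at rest its rear face is 37 mm in front of the laminator's front face, joined by a steel bar 12 mm wide and 8 mm high, 34 mm above the desk. Axes as the laminator's.
- pointer (a point): Middle of the white pointer bar under the red grip, on the handle and right below the grip's centre: 4 mm (x) x 100 mm (y), 22 mm above the desk, lying across the guide bed. Axes as the laminator's.
- mark: Green band painted across the guide bed, 12 mm (x) x 120 mm (y), flat; origin in its middle, axes as the laminator's. It lies 30 to 55 mm in front of the pointer bar's rest position.
- tin: Bystander: open steel tin, 84 mm wide, 100 mm high; origin at the centre of its underside.
- stapler: Bystander: blue stapler, 130 x 34 x 48 mm; origin at the centre of its underside.
- tape: Bystander: flat yellow tape roll, 90 mm across, 24 mm high; origin at the centre of its underside.
- glue: Bystander: white glue bottle with red cap, 40 mm across, 105 mm high; origin at the centre of its underside.
- mug: Bystander: white mug, 80 mm across plus handle, 95 mm high; origin at the centre of its underside.
There are look-alikes about, which are no part of the job. Of the things that look like the part that bears blade_grip, the middle-sized one is meant.

How it is judged:
On the way, in this order (a step that is already met when the one before it is completed fails the run):
1. the clearing blade stands fully down in the laminator's blue slot, let go (horizontal distance between blade_tip and slot below 0.008 m and z of blade_tip in the frame of slot below -0.034 m and angle between blade_tip's own z axis and vertical below 0.15 rad and contact force between the fingers and blade below 0.1 N), for 0.3 s.
2. the release handle is held by the gripper with its pointer bar on the green band (x of pointer in the frame of mark between -0.006 and 0.006 m and value of joint release above 0.02 m and contact force between the fingers and release above 1.5 N), for 0.5 s.
At the end, for the whole second after the job is handed in: The blade stands in the blue slot (tip within 6 mm of the slot's floor, 8 mm of its centre, tilted under 0.15 rad), not touched by the fingers; the gripper holds the release handle (over 1.5 N) still, with the middle of its pointer bar within 6 mm of the middle of the green band (all of step 1 and all of step 2 and velocity of joint release between -0.01 and 0.01 m/s); the arm keeps its last pose, push and grip.
It fails at once if a bystander (tin, stapler, tape, glue or mug) is moved by more than 40 mm (distance of any of tin, stapler, tape, glue, mug from where it was at the start of the episode above 0.04 m).
It fails at once if a bystander is tipped over (angle between any of tin, stapler, tape, glue, mug's own z axis and vertical above 0.5 rad).
It also fails if it takes over 54 s, if anything falls off the work surface, if the arm or the gripper's body presses on something with over 40 N, if the wrist force passes 120 N, or if a joint passes its speed limit or range.

## Robot

A 7-joint arm with a two-finger parallel gripper is mounted at the origin on the work surface. World frame = base frame: x ahead of the robot, y to its left, z up, the work surface at z = 0. Lengths are in m, angles in rad, forces in N, time in s.
With the tool pointing down it reaches from about 0.425 to 0.875 m from the base axis. Payload 8.4 kg.
Tool frame: the origin (TCP) lies midway between the tips of the shut fingers; the grasp point (between the pads) lies 19 mm behind it; y points along the fingers, x is the direction in which the jaws open and shut, and the axes are right-handed (so a half turn about y gives the same grasp; the last joint's range is limited). The gripper opens to 85 mm and grips with 20 to 120 N. Pads are 22 mm wide; open, the fingers measure 114 mm over their backs; the gripper's body (76 mm by 85 mm) begins 54 mm behind the grasp point. The pads swing forward as they close: fully open they stand 13 mm farther back than shut.
Start: joints at [-1.262, 0.333, 0.04, 1.465, -0.013, 1.343, -0.059], TCP at [0.258, 0.597, 0.231] pointing down, gripper open.
Joint ranges: [-2.58, 2.58], [-0.38, 2.09], [-1.3, 1.39], [0.25, 2.4], [-1.5, 4.64], [0.08, 2.09], [-2.65, 2.65]. Speed limits (rad/s): [2.22, 2.22, 2.79, 2.79, 3.14, 3.14, 3.14].

## Interface

Orientations are given as a rotation vector (axis times angle).
In Python, from plant import env gives the robot as it stands.
- The arm moves only by the tool send_rows, never from a script. Its argument "plan" is one flat list of numbers, 5 for each row, row after row: the finger opening in cm, from 0 to 8.54, then the shift along the world's x, y, z in cm, then the turn about the world's z in rad. In form: [fingers, x, y, z, turn, fingers, x, y, z, turn, ...]. A call has 1 to 12 rows; each row is the pose to reach, as a shift and turn from the pose commanded when the call began; what a row does not reach only later rows make up. A row lasts 1/8 s, in which the tool goes at most 62.5 mm and 10.7 degrees, less where a joint would pass 70% of its speed; a pose out of reach is approached as far as the arm can. A call with a gripper value outside its range is refused whole. The fingers move at their own pace and stop on an object; "force" is the grip in N (left out, the last holds). Time passes only in rows, so rows that repeat a pose let the fingers close. It gives the time, the measured TCP pose, the force and the opening at its end, in the units of the state.
- env.get_state(): the state, without advancing time (a new reading comes with each control period).
- env.camera(name): name is "scene" or "side" or "wrist"; returns the picture (384x512x3 uint8, red, green, blue); there is no depth.
- env.camera_model(name): a dict with "mtx" (3x3 intrinsics, pixels), "k1" (the pictures are not rectified: a ray, as slopes to the right and down, at radius r is drawn at 1 + k1 r^2 times it, then the intrinsics apply), "R" (3x3) and "t" (3): a world point X has camera coordinates R X + t. Camera axes: x right, y down, z forward; pixel columns grow to the right and rows downward; lengths in m; the calibration is good to about 2 mm. A picture is of the moment at which its call begins: read the wrist's pose just before it. camera_model takes no time and is no camera call; for the wrist camera it gives the pose at the moment of the call.
- env.job_done(): hands the job in, once; it reports no verdict.
The state is a dict: "clock": time; "joints": joint angles; "qvel": joint speeds; "effort": joint torques, N m; "position": TCP position; "eef_rot": TCP orientation; "ft_force": force on the tool from outside, world axes, zero at the start; "torque": the same for the moment, N m; "opening": finger opening in m.
Only numpy, scipy, OpenCV 4.12 (cv2) and the standard library are available. Lean on these libraries where they do the work, as an engineer would, in place of code of your own. Each camera call takes 0.05 s, during which the arm holds its last target.

## Working session

There is one attempt and no reset: what is moved stays moved. The work goes in short steps, Python scripts to look and compute and a tool call to move; the robot and the scene stay as the last step left them, time stands still between calls to the robot, and variables do not carry over. Pictures are saved under pics/ and viewed, and the job is handed in when it is done.

Besides the shell and the picture viewer there is one more tool, called after ">>>" as name(argument=value, ...) on one line, values as JSON. send_rows: Moves the arm, as the interface text tells. Its arguments: {"type":"object","properties":{"plan":{"type":"array","items":{"type":"number"}},"force":{"type":"number"}},"required":["plan"]}

```bash
mkdir -p pics; ls; python3 - <<'E'
from plant import env
import cv2,numpy as np
s=env.get_state();print(s)
for n in ["scene","side","wrist"]:
    m=env.camera_model(n);print(n,m)
    im=env.camera(n);cv2.imwrite(f"pics/{n}0.png",im[:,:,::-1])
E
```

```text
pics
{'clock': 0.0, 'joints': array([-1.26223334,  0.33391795,  0.03980978,  1.46628868, -0.01342225,
        1.34326817, -0.05850705]), 'qvel': array([ 5.05763310e-04, -7.68095375e-04, -5.67351812e-05, -2.05983483e-03,
        3.75023181e-04, -4.05967788e-04, -2.28940678e-04]), 'effort': array([-4.84331904e-04, -6.58541608e+01,  1.36518314e+00, -4.05575716e+01,
        1.68451876e-02,  1.24666857e-02, -4.33225807e-05]), 'position': array([0.25756419, 0.5962962 , 0.23040728]), 'eef_rot': array([-1.37590748, -0.90287619,  0.90503689]), 'ft_force': array([-0.17368526,  0.26333742,  0.35351273]), 'torque': array([-0.04474321,  0.03163352, -0.01201916]), 'opening': 0.08544155899030194}
scene {'mtx': array([[367.51199754,   0.        , 254.83436394],
       [  0.        , 367.51199754, 188.2725235 ],
       [  0.        ,   0.        ,   1.        ]]), 'k1': -0.046967604148531045, 'R': array([[ 0.10347031,  0.99453781,  0.01372762],
       [ 0.83608193, -0.07949231, -0.54281487],
       [-0.53875866,  0.06764264, -0.83974018]]), 't': array([-0.11607279, -0.3804454 ,  1.34876278])}
side {'mtx': array([[355.4667254 ,   0.        , 263.27033255],
       [  0.        , 355.4667254 , 194.10736385],
       [  0.        ,   0.        ,   1.        ]]), 'k1': -0.09276233677499295, 'R': array([[-0.96085513, -0.27626921,  0.02080237],
       [-0.19117603,  0.6068109 , -0.77151296],
       [ 0.20052217, -0.74528911, -0.63587342]]), 't': array([0.49593607, 0.12711718, 1.1765719 ])}
wrist {'mtx': array([[333.74977137,   0.        , 258.43888087],
       [  0.        , 333.74977137, 189.07767948],
       [  0.        ,   0.        ,   1.        ]]), 'k1': -0.04146942881265529, 'R': array([[ 3.96623421e-01,  9.17981129e-01, -7.12829886e-04],
       [ 8.85036987e-01, -3.82183164e-01,  2.65792327e-01],
       [ 2.43719909e-01, -1.06050343e-01, -9.64030047e-01]]), 't': array([-0.65001609, -0.03339678,  0.37818703])}
```

View pics/scene0.png

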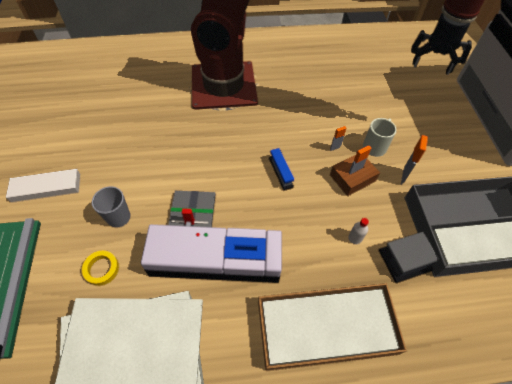

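View pics/side0.png

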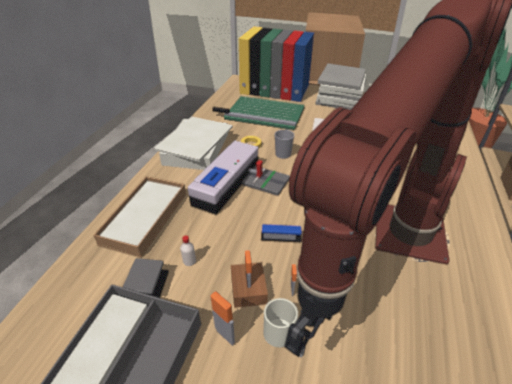

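View pics/wrist0.png

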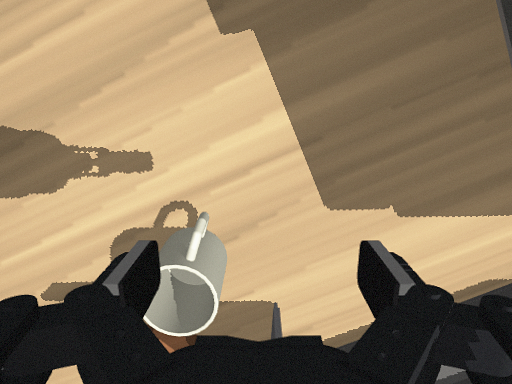

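The scene shows the laminator around (213,252), its handle around (187,215), and the middle blade in its block around (358,165). The look-alike blades are at (338,137) and (415,158). The side view shows the same layout. Next I'll zoom in.

```bash
cat > h.py <<'E'
import numpy as np,cv2
from plant import env
def und(m,px):
    K=np.array(m["mtx"]);d=np.array([m["k1"],0,0,0,0.])
    p=np.array(px,float).reshape(-1,1,2)
    # drawn = ray*(1+k1 r^2): same as OpenCV forward model
    return cv2.undistortPoints(p,K,d).reshape(-1,2)
def rays(m,px):
    u=und(m,px);d=np.c_[u,np.ones(len(u))]@np.array(m["R"])
    return -np.array(m["R"]).T@np.array(m["t"]),d
def onz(m,px,z):
    c,d=rays(m,px);return c+d*((z-c[2])/d[:,2])[:,None]
def proj(m,X):
    K=np.array(m["mtx"]);d=np.array([m["k1"],0,0,0,0.])
    return cv2.projectPoints(np.array(X,float).reshape(-1,3),cv2.Rodrigues(np.array(m["R"]))[0],np.array(m["t"]),K,d)[0].reshape(-1,2)
def tri(ms,pxs):
    A=[];b=[]
    A=np.zeros((3,3));b=np.zeros(3);L=[]
    for m,p in zip(ms,pxs):
        c,d=rays(m,[p]);d=d[0]/np.linalg.norm(d[0]);P=np.eye(3)-np.outer(d,d);A+=P;b+=P@c;L.append((c,P))
    X=np.linalg.solve(A,b);return X,[np.linalg.norm(P@(X-c)) for c,P in L]
E
python3 - <<'E'
import cv2
def z(n,x0,y0,x1,y1,o):
    im=cv2.imread(f"pics/{n}0.png")[y0:y1,x0:x1];f=min(800/(x1-x0),600/(y1-y0));cv2.imwrite(f"pics/{o}.png",cv2.resize(im,None,fx=f,fy=f,interpolation=cv2.INTER_CUBIC))
z("scene",130,180,290,290,"za");z("scene",320,110,440,200,"zb");z("side",180,130,300,220,"zc");z("side",200,240,300,315,"zd")
E
```

```text
(no output)
```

View pics/za.png

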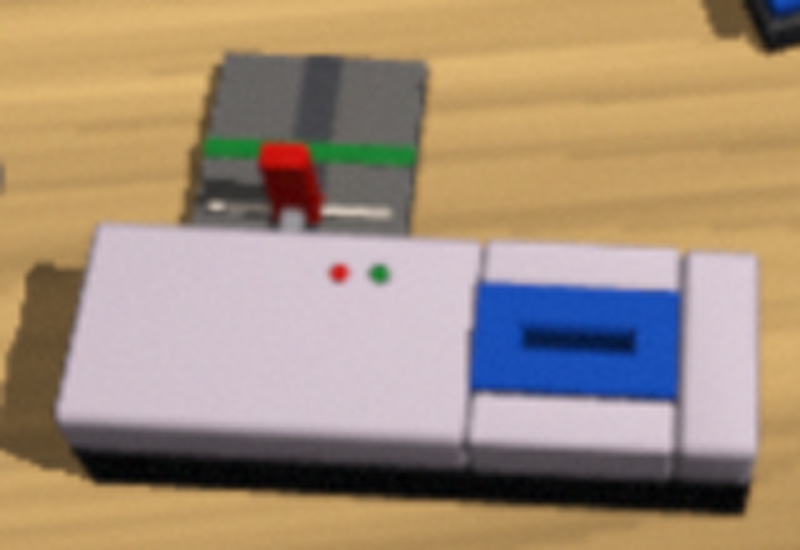

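View pics/zb.png

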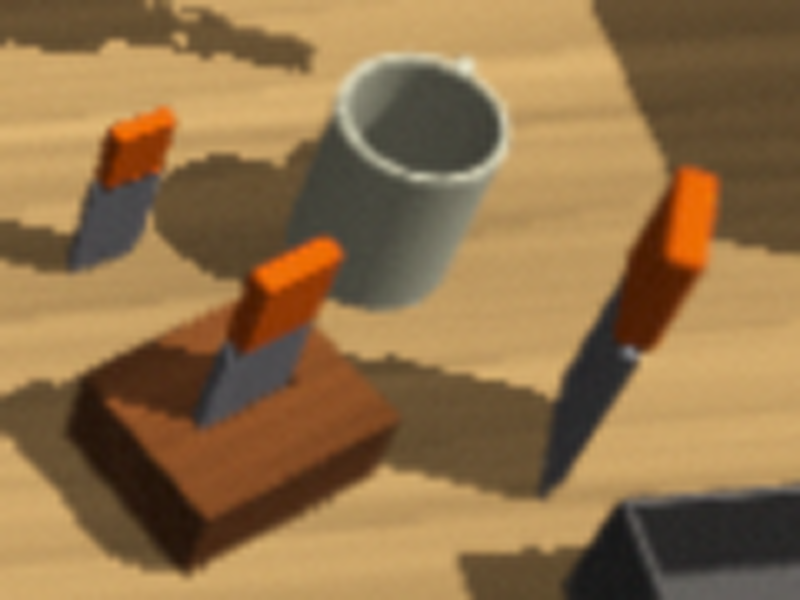

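View pics/zc.png

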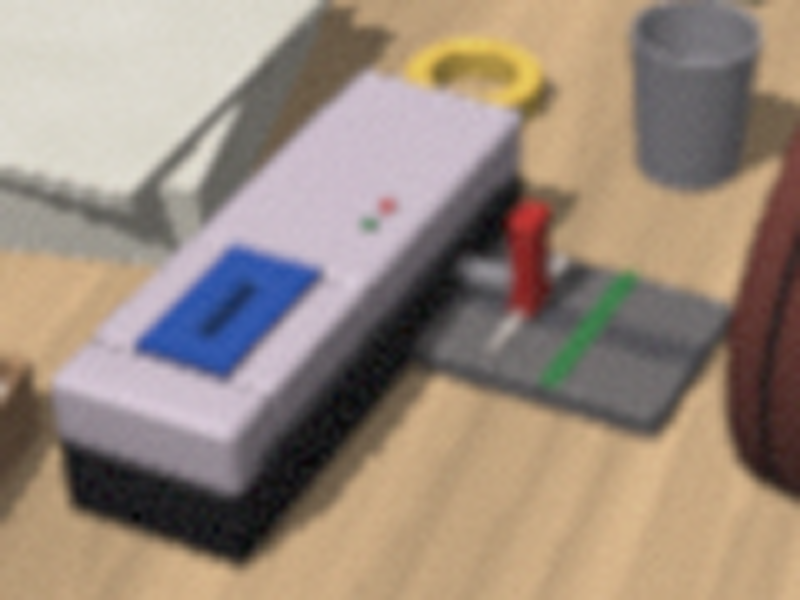

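View pics/zd.png

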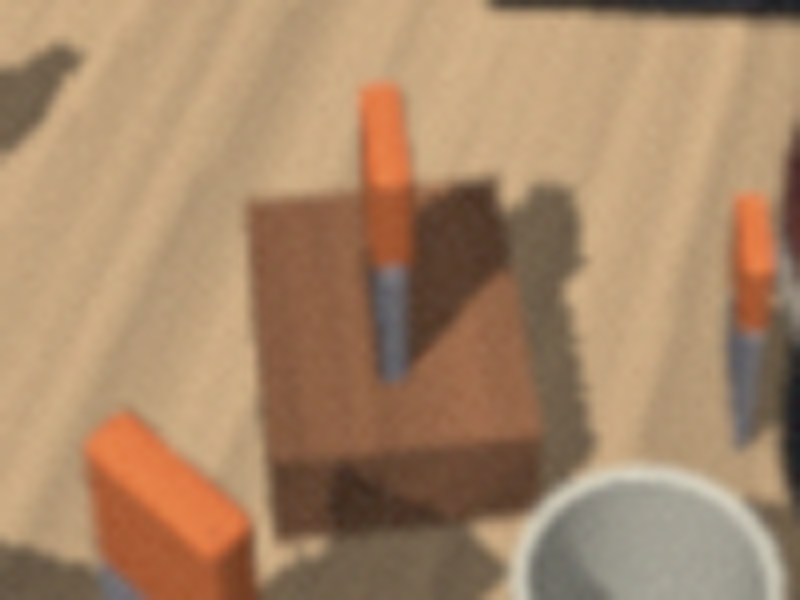

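```bash
python3 - <<'E'
from h import *
S=env.camera_model("scene");D=env.camera_model("side")
zb=lambda p:(np.array(p,float)/(800/120)+[320,110]-.5+.5/6.67)
zd=lambda p:(np.array(p,float)/8+[200,240]-.44)
za=lambda p:(np.array(p,float)/5+[130,180]-.4)
zc=lambda p:(np.array(p,float)/(800/120)+[180,130]-.43)
print("top c",tri([S,D],[zb((297,262)),zd((385,137))]))
print("grip top corners",onz(S,zb([(253,268),(317,238),(345,252),(272,290)]),.142).round(4))
print("grip top side",onz(D,zd([(362,88),(400,88),(408,185),(368,190)]),.142).round(4))
print("stand",onz(S,zb([(85,380),(400,422),(203,520)]),.047).round(4),onz(D,zd([(250,203),(495,180),(540,440),(272,460)]),.047).round(4))
print("slot",onz(S,za([(579,340)]),.095),onz(D,zc([(228,310)]),.095),tri([S,D],[za((579,340)),zc((228,310))]))
print("slot corners",onz(S,za([(523,327),(635,332),(635,352),(523,347)]),.095).round(4))
print("lam top",onz(S,za([(98,225),(758,255),(757,460),(60,425)]),.095).round(4),onz(D,zc([(370,70),(520,120),(238,440),(60,385)]),.095).round(4))
print("release top",tri([S,D],[za((285,153)),zc((530,208))]))
print("bed",onz(S,za([(225,55),(427,65),(205,150),(416,156)]),.018).round(4))
print("pointer",onz(S,za([(210,206),(390,213)]),.022).round(4),onz(D,zc([(495,350),(565,265)]),.022).round(4))
print("mark",onz(S,za([(205,149),(416,155)]),.018).round(4),onz(D,zc([(550,382),(630,278)]),.018).round(4))
E
```

```text
top c (array([0.45219329, 0.37267841, 0.14046579]), [np.float64(0.0011134794636231738), np.float64(0.0011134794636230236)])
grip top corners [[0.4538 0.3522 0.142 ]
 [0.4405 0.3833 0.142 ]
 [0.4489 0.3931 0.142 ]
 [0.4658 0.3571 0.142 ]]
grip top side [[0.4659 0.3575 0.142 ]
 [0.4542 0.3539 0.142 ]
 [0.4397 0.3913 0.142 ]
 [0.451  0.3968 0.142 ]]
stand [[0.4369 0.3032 0.047 ]
 [0.4726 0.439  0.047 ]
 [0.5153 0.338  0.047 ]] [[0.5143 0.3408 0.047 ]
 [0.4348 0.3054 0.047 ]
 [0.3901 0.406  0.047 ]
 [0.4712 0.4388 0.047 ]]
slot [[0.69213086 0.02019631 0.095     ]] [[0.69039918 0.02526161 0.095     ]] (array([0.69160013, 0.02079638, 0.09205482]), [np.float64(0.0008656785116125849), np.float64(0.0008656785116124742)])
slot corners [[ 0.6826 -0.0065  0.095 ]
 [ 0.6906  0.0479  0.095 ]
 [ 0.7011  0.0468  0.095 ]
 [ 0.6932 -0.0073  0.095 ]]
lam top [[ 0.6062 -0.217   0.095 ]
 [ 0.6549  0.114   0.095 ]
 [ 0.7614  0.0983  0.095 ]
 [ 0.7123 -0.2299  0.095 ]] [[ 0.7011 -0.2258  0.095 ]
 [ 0.5987 -0.1993  0.095 ]
 [ 0.6455  0.1225  0.095 ]
 [ 0.747   0.1092  0.095 ]]
release top (array([ 0.56954377, -0.12303498,  0.08839784]), [np.float64(0.00024399117239303126), np.float64(0.00024399117239290362)])
bed [[ 0.4589 -0.1678  0.018 ]
 [ 0.4771 -0.0502  0.018 ]
 [ 0.5222 -0.1782  0.018 ]
 [ 0.5374 -0.0592  0.018 ]]
pointer [[ 0.5607 -0.174   0.022 ]
 [ 0.5745 -0.0748  0.022 ]] [[ 0.575  -0.0748  0.022 ]
 [ 0.56   -0.1659  0.022 ]]
mark [[ 0.5215 -0.1783  0.018 ]
 [ 0.5368 -0.0591  0.018 ]] [[ 0.5387 -0.0611  0.018 ]
 [ 0.5213 -0.1703  0.018 ]]
```

```bash
python3 - <<'E'
from h import *
from scipy.spatial.transform import Rotation as Ro
S=env.camera_model("scene");D=env.camera_model("side");W=env.camera_model("wrist")
zb=lambda p:(np.array(p,float)/(800/120)+[320,110]-.43)
zd=lambda p:(np.array(p,float)/8+[200,240]-.44)
print("big top",tri([S,D],[zb((690,220)),zd((168,485))]))
s=env.get_state();R=Ro.from_rotvec(s["eef_rot"]).as_matrix();print(R.round(3))
c=-W["R"].T@W["t"];print("cam in tool",R.T@(c-s["position"]),"cam axis",W["R"][2]@R, W["R"][0]@R)
print("tcp px",proj(W,s["position"]), proj(W,s["position"]+R[:,1]*.1))
T=np.array([[.453,.372,.142]]);print("mug",onz(S,[(380,127)],.095))
E
```

```text
big top (array([0.46405979, 0.52960878, 0.1661319 ]), [np.float64(0.0005636112580382445), np.float64(0.0005636112580382781)])
[[ 0.397 -0.    -0.918]
 [ 0.918 -0.001  0.397]
 [-0.001 -1.    -0.   ]]
cam in tool [ 0.00048687 -0.14246361  0.06829205] cam axis [ 6.96800323e-04  9.64043549e-01 -2.65743393e-01] [ 9.99999738e-01 -7.23348564e-04 -2.02968596e-06]
tcp px [[257.17463365 249.05021102]] [[257.56159566 190.93731809]]
mug [[0.33630521 0.46636878 0.095     ]]
```

>>> send_rows(plan=[5,5,-5.5,1,-0.18,5,10,-11,1,-0.36,5,14.5,-16.5,1,-0.54,5,19.5,-22.4,1,-0.75,5,19.5,-22.4,1,-0.75,5,19.5,-22.4,1,-0.75])

```text
clock: 0.9
position: [0.456, 0.3683, 0.2414]
eef_rot: [-1.549, -0.319, 0.317]
ft_force: [-0.6, 0.7, 0.1]
opening: 0.0499
```

```bash
python3 - <<'E'
from h import *
s=env.get_state();print(s["clock"],s["position"],s["eef_rot"],s["opening"],abs(s["qvel"]).max())
W=env.camera_model("wrist");im=env.camera("wrist");cv2.imwrite("pics/w1.png",im[:,:,::-1]);np.savez("w1.npz",im=im,**{k:np.array(v) for k,v in W.items()})
E
```

```text
0.9 [0.45596696 0.3683415  0.24144705] [-1.54868031 -0.31863978  0.31733197] 0.049943935664913036 0.07321596801564835
```

View pics/w1.png

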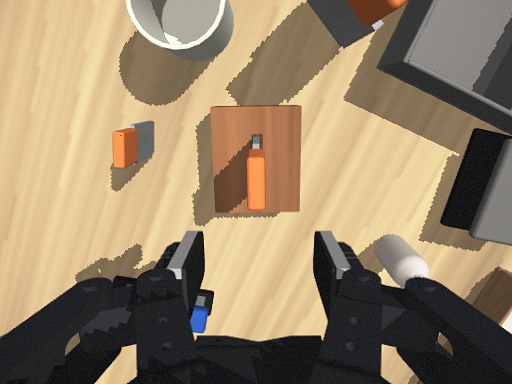

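The wrist view shows the block at (256,158) and the orange handle at (257,180), close to square with the jaws. I'll measure both precisely.

```bash
python3 - <<'E'
from h import *
f=np.load("w1.npz");W={k:f[k] for k in ["mtx","k1","R","t"]};W["k1"]=float(W["k1"]);im=f["im"]
hsv=cv2.cvtColor(im,cv2.COLOR_RGB2HSV)
m=((hsv[:,:,0]<14)&(hsv[:,:,1]>180)&(hsv[:,:,2]>130)).astype(np.uint8)
m[:120]=0;m[230:]=0;m[:,:235]=0;m[:,280:]=0
c=max(cv2.findContours(m,0,2)[0],key=cv2.contourArea);r=cv2.minAreaRect(c);b=cv2.boxPoints(r);print(r,b)
P=onz(W,b,.142);print(P.round(4),P.mean(0))
# stand top corners
print("stand",onz(W,[(211,107),(300,106),(299,211),(215,213)],.047).round(4),onz(W,[(211,107),(300,106),(299,211),(215,213)],.047).mean(0))
z=cv2.resize(im[90:230,190:320],None,fx=4,fy=4,interpolation=cv2.INTER_CUBIC);cv2.imwrite("pics/w1z.png",z[:,:,::-1])
E
```

```text
((255.5, 159.0), (20.0, 17.0), 90.0) [[247. 149.]
 [264. 149.]
 [264. 169.]
 [247. 169.]]
[[0.4355 0.3943 0.142 ]
 [0.4469 0.3992 0.142 ]
 [0.4528 0.3856 0.142 ]
 [0.4413 0.3806 0.142 ]] [0.44411593 0.38991577 0.142     ]
stand [[0.3897 0.4043 0.047 ]
 [0.4697 0.4396 0.047 ]
 [0.515  0.3404 0.047 ]
 [0.4334 0.303  0.047 ]] [0.4519361  0.37183461 0.047     ]
```

View pics/w1z.png

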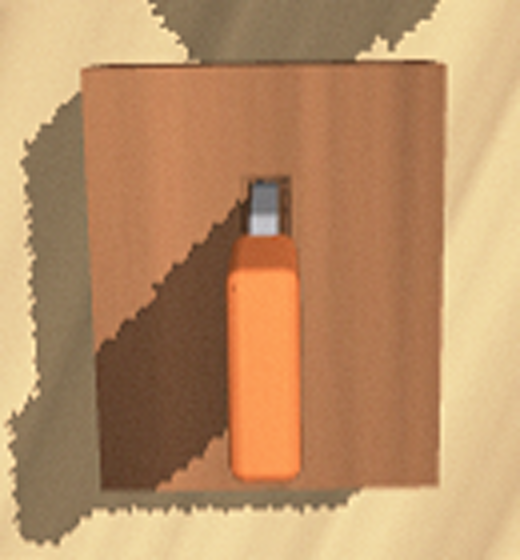

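```bash
python3 - <<'E'
from h import *
f=np.load("w1.npz");W={k:f[k] for k in ["mtx","k1","R","t"]};W["k1"]=float(W["k1"])
q=lambda p:np.array(p,float)/4+[190,90]-.38
P=onz(W,q([(230,268),(297,268),(300,480),(232,480)]),.142);print(P.round(4),P.mean(0))
e=P[0]+P[1]-P[2]-P[3];print("yaw",np.arctan2(-e[0],e[1]),np.linalg.norm(e)/2,np.linalg.norm(P[1]-P[0]))
e2=np.array([.3897+.4697-.515-.4334,.4043+.4396-.3404-.303]);print("stand yaw",np.arctan2(-e2[0],e2[1]))
Q=onz(W,q([(268,178)]),.047);print("slot edge mid",Q, "blade edge at slot",onz(W,q([(264,181)]),.047))
s=env.get_state();from scipy.spatial.transform import Rotation as Ro
R=Ro.from_rotvec(s["eef_rot"]).as_matrix();print("jaw yaw",np.arctan2(R[1,0],R[0,0]),s["position"],R[:,1])
E
```

```text
[[0.4378 0.3892 0.142 ]
 [0.449  0.394  0.142 ]
 [0.4659 0.3567 0.142 ]
 [0.4539 0.3515 0.142 ]] [0.45165022 0.37284287 0.142     ]
yaw 0.41465403233667836 0.04096951330042527 0.012267625454264528
stand yaw 0.41776147379187073
slot edge mid [[0.44136898 0.39750566 0.047     ]] blade edge at slot [[0.44074111 0.3964223  0.047     ]]
jaw yaw 0.4093463502676673 [0.4539441  0.37097756 0.24128918] [-1.21755754e-06 -2.07084454e-04 -9.99999979e-01]
```

>>> send_rows(plan=[5,-0.1,0.1,0,0.005,5,-0.1,0.1,-5,0.005,5,-0.1,0.1,-10,0.005,5,-0.1,0.1,-14,0.005,5,-0.1,0.1,-14,0.005,1,-0.1,0.1,-14,0.005,1,-0.1,0.1,-14,0.005,1,-0.1,0.1,-14,0.005,1,-0.1,0.1,-14,0.005], force=50)

```text
clock: 2.08
position: [0.4526, 0.3749, 0.1035]
eef_rot: [-1.543, -0.33, 0.326]
ft_force: [0.9, 0.5, 8.2]
opening: 0.0133
```

>>> send_rows(plan=[1,0,0,2,0,1,0,0,6,0,1,0,0,11,0,1,0,0,15,0,1,0,0,15,0])

```text
clock: 2.7
position: [0.4533, 0.3747, 0.2559]
eef_rot: [-1.541, -0.332, 0.323]
ft_force: [-0.4, -0.8, -0.8]
opening: 0.0137
```

```bash
python3 - <<'E'
from h import *
s=env.get_state();print(s["clock"],s["position"],s["eef_rot"],s["opening"],s["ft_force"],s["torque"])
for n in ["wrist","side","scene"]:
    W=env.camera_model(n);im=env.camera(n);cv2.imwrite(f"pics/{n}2.png",im[:,:,::-1])
    if n=="wrist": np.savez("w2.npz",im=im,**{k:np.array(v) for k,v in W.items()})
a=cv2.imread("pics/side2.png")[150:350,180:380];b=cv2.imread("pics/wrist2.png")[100:384,110:400]
cv2.imwrite("pics/c2.png",np.hstack([cv2.resize(a,(400,400)),cv2.resize(b,(400,400))]))
E
```

```text
2.7 [0.45328704 0.3747477  0.25588741] [-1.54145458 -0.33213123  0.32267186] 0.013744787731496561 [-0.40674304 -0.84798973 -0.76239477] [-0.020266   -0.05348573  0.0091629 ]
```

View pics/c2.png

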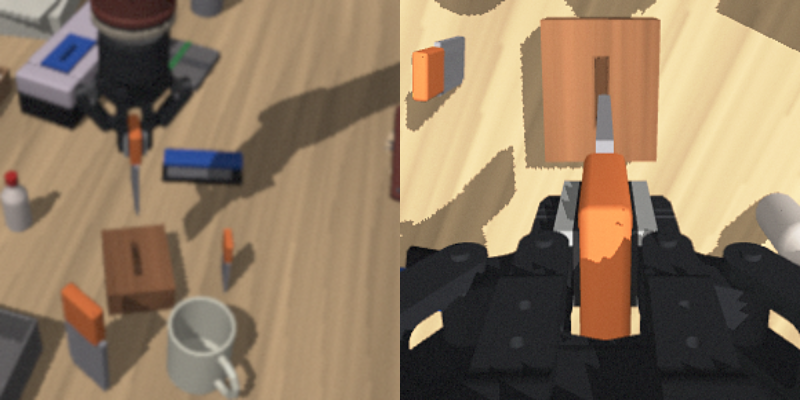

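View pics/scene2.png

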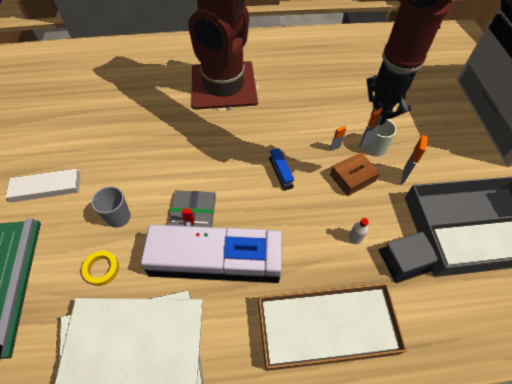

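>>> send_rows(plan=[1,3,-5,1,-0.08,1,6,-10,1.5,-0.16,1,9,-15,1.5,-0.24,1,12,-20,1.5,-0.32,1,15,-25,1.5,-0.4,1,18,-30,1.5,-0.48,1,21,-35,1.5,-0.56,1,23.3,-39.5,1.5,-0.56,1,23.3,-39.5,1.5,-0.56,1,23.3,-39.5,1.5,-0.56,1,23.3,-39.5,1.5,-0.56])

```text
clock: 4.22
position: [0.6844, -0.0195, 0.2657]
eef_rot: [-1.567, 0.111, -0.109]
ft_force: [0.1, 0.1, -0.6]
opening: 0.0131
```

```bash
python3 - <<'E'
from h import *
from scipy.spatial.transform import Rotation as Ro
s=env.get_state();print(s["clock"],s["position"],s["opening"],s["ft_force"],abs(s["qvel"]).max());R=Ro.from_rotvec(s["eef_rot"]).as_matrix();print(R.round(4),"yaw",np.arctan2(R[1,0],R[0,0]))
n="wrist";W=env.camera_model(n);im=env.camera(n);np.savez("w3.npz",im=im,p=s["position"],E=R,**{k:np.array(v) for k,v in W.items()})
cv2.imwrite("pics/w3.png",im[:,:,::-1])
b=im[40:250,160:360,::-1];cv2.imwrite("pics/w3z.png",cv2.resize(b,None,fx=2.85,fy=2.85,interpolation=2))
E
```

```text
4.225 [ 0.68441915 -0.01954995  0.26573912] 0.013124333579789949 [ 0.07936718  0.05966106 -0.55247567] 0.0065474958233836325
[[ 9.902e-01 -1.000e-03  1.394e-01]
 [-1.394e-01  8.000e-04  9.902e-01]
 [-1.100e-03 -1.000e+00  6.000e-04]] yaw -0.13989391467564194
```

View pics/w3.png

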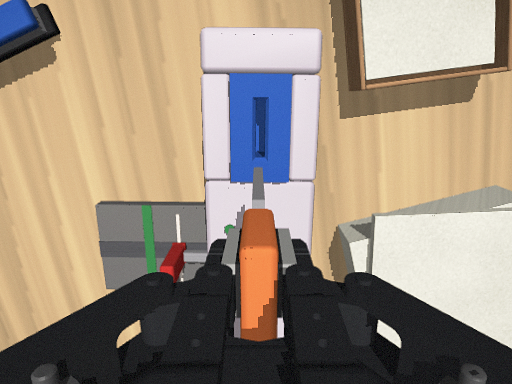

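View pics/w3z.png

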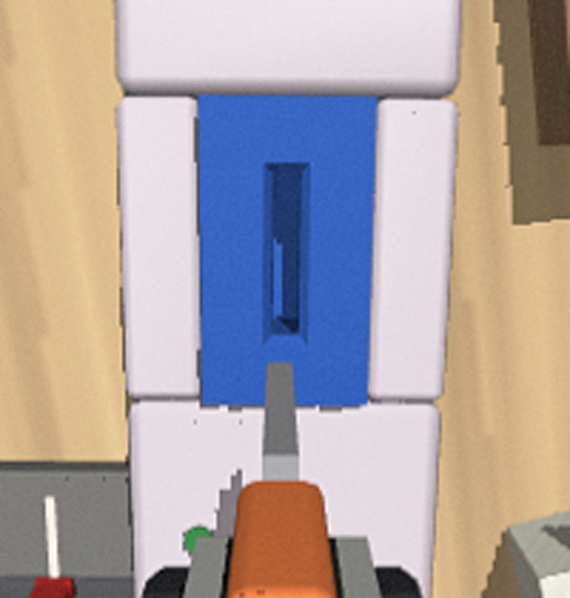

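```bash
python3 - <<'E'
from h import *
f=np.load("w3.npz");W={k:f[k] for k in ["mtx","k1","R","t"]};W["k1"]=float(W["k1"])
q=lambda p:np.array(p,float)/2.85+[160,40]-.33
E=f["E"];p=f["p"]
P=onz(W,q([(263,161),(309,161),(308,342),(264,342)]),.095);print("mouth",P.round(4),"c",P.mean(0));
a=P[0]+P[1]-P[2]-P[3];print("yaw",np.arctan2(-a[0],a[1]),np.linalg.norm(a)/2,np.linalg.norm(P[0]-P[1]))
B=onz(W,q([(199,96),(377,96),(368,404),(201,404)]),.095);print("blue panel c",B.mean(0));a=B[0]+B[1]-B[2]-B[3];print("yaw",np.arctan2(-a[0],a[1]))
for zt in(-.0795,-.076):
  for px in [(280.5,363)]:
    X=onz(W,q([px]),p[2]+zt)[0];print("blade low edge in tool",E.T@(X-p))
for px in [(281.5,455),(281.5,483)]:
    X=onz(W,q([px]),p[2]+.0155-.023)[0];print("edge at handle bottom",E.T@(X-p))
b=onz(W,q([(268,363),(293,363)]),p[2]-.0795);print(np.linalg.norm(b[0]-b[1]))
E
```

```text
mouth [[ 0.6873  0.0502  0.095 ]
 [ 0.7017  0.0481  0.095 ]
 [ 0.6937 -0.0097  0.095 ]
 [ 0.6792 -0.0076  0.095 ]] c [0.69046514 0.02024973 0.095     ]
yaw -0.138679741015304 0.05839158790904348 0.014638934281907108
blue panel c [0.69042035 0.01949234 0.095     ]
yaw -0.15010531562034815
blade low edge in tool [-0.00114099  0.07951567  0.02248103]
blade low edge in tool [-0.00113972  0.07601612  0.02319715]
edge at handle bottom [-0.00095372  0.00751494  0.02176049]
edge at handle bottom [-0.00095354  0.00751184  0.01689186]
0.00594371925635475
```

>>> send_rows(plan=[1,0.74,4.2,0,0,1,0.74,4.2,-3,0,1,0.74,4.2,-6,0,1,0.74,4.2,-6,0,1,0.74,4.2,-6,0])

```text
clock: 4.9
position: [0.6926, 0.0212, 0.2078]
eef_rot: [-1.568, 0.11, -0.112]
ft_force: [-0.1, 0.2, 0.1]
opening: 0.0134
```

```bash
python3 - <<'E'
from h import *
from scipy.spatial.transform import Rotation as Ro
s=env.get_state();print(s["clock"],s["position"],s["opening"],s["ft_force"],abs(s["qvel"]).max());R=Ro.from_rotvec(s["eef_rot"]).as_matrix();print("yaw",np.arctan2(R[1,0],R[0,0]))
n="wrist";W=env.camera_model(n);im=env.camera(n);np.savez("w4.npz",im=im,p=s["position"],E=R,**{k:np.array(v) for k,v in W.items()})
im2=env.camera("side")
b=cv2.resize(im[100:220,205:305,::-1],(500,600),interpolation=2);c=cv2.resize(im2[100:220,190:250,::-1],(300,600),interpolation=2);cv2.imwrite("pics/w4z.png",np.hstack([b,c]))
E
```

```text
4.9 [0.69256848 0.02115187 0.207778  ] 0.0134035561778386 [-0.11115806  0.21092207  0.07395335] 0.014947540950681248
yaw -0.14134245064064618
```

View pics/w4z.png

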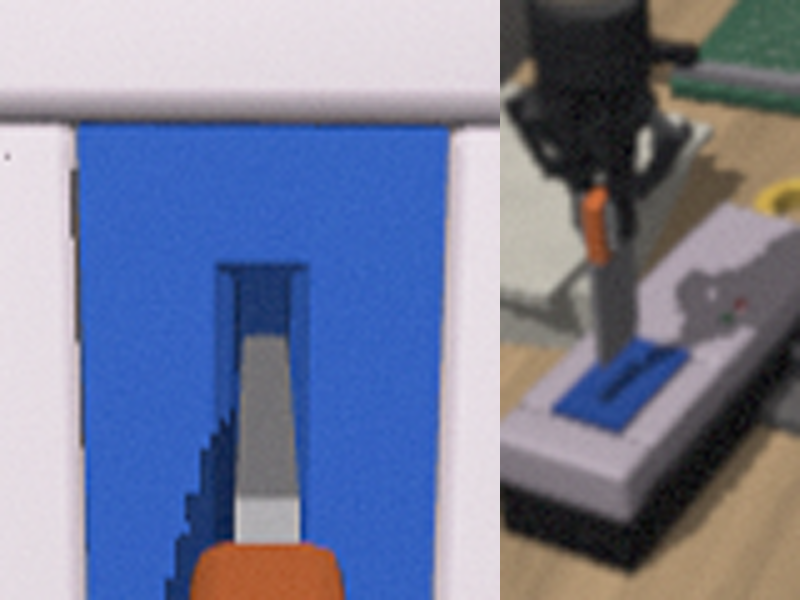

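```bash
python3 - <<'E'
from h import *
f=np.load("w4.npz");W={k:f[k] for k in ["mtx","k1","R","t"]};W["k1"]=float(W["k1"])
q=lambda p:np.array(p,float)/5+[205,100]-.4
E=f["E"];p=f["p"]
M=onz(W,q([(215,264),(309,264),(309,420),(216,400)]),.095);T=(M-p)@E;print("mouth in tool",T.round(4))
for zt in (-.0795,-.076):print((onz(W,q([(243,335),(289,335)]),p[2]+zt)-p)@E)
print("slot c in tool",E.T@(np.array([.6905,.0203,.095])-p))
E
```

```text
mouth in tool [[-0.0092  0.1128  0.0271]
 [ 0.0053  0.1128  0.0271]
 [ 0.0054  0.1128  0.0023]
 [-0.0092  0.1128  0.0056]]
[[-0.00443979  0.07950598  0.0227335 ]
 [ 0.00179189  0.07951423  0.02273061]]
[[-0.00438633  0.07600642  0.023445  ]
 [ 0.00174711  0.07601454  0.02344215]]
slot c in tool [-0.00207727  0.11277474 -0.00119321]
```

>>> send_rows(plan=[1,-0.06,0.02,-1,0,1,-0.06,0.02,-2,0,1,-0.06,0.02,-3,0,1,-0.06,0.02,-4,0,1,-0.06,0.02,-4,0])

```text
clock: 5.62
position: [0.691, 0.0209, 0.165]
eef_rot: [-1.568, 0.113, -0.11]
ft_force: [-0.6, -0.7, -0.5]
opening: 0.0133
```

>>> send_rows(plan=[1,0,0,-0.7,0,1,0,0,-1.3,0,1,0,0,-1.8,0,1,0,0,-2.2,0,1,0,0,-2.2,0])

```text
clock: 6.25
position: [0.6919, 0.0208, 0.1465]
eef_rot: [-1.567, 0.111, -0.113]
ft_force: [-5.0, 1.0, 15.2]
opening: 0.0136
```

>>> send_rows(plan=[4,0,0,0.2,0,4,0,0,0.2,0,4,0,0,0.2,0,4,0,0,3,0,4,0,0,7,0,4,0,0,10,0,4,0,0,10,0])

```text
clock: 7.12
position: [0.6928, 0.0206, 0.247]
eef_rot: [-1.567, 0.108, -0.115]
ft_force: [0.1, 1.0, -0.3]
opening: 0.0401
```

```bash
python3 - <<'E'
from h import *
from scipy.spatial.transform import Rotation as Ro
s=env.get_state();print(s["clock"],s["position"],s["opening"],s["ft_force"],abs(s["qvel"]).max());R=Ro.from_rotvec(s["eef_rot"]).as_matrix();print("yaw",np.arctan2(R[1,0],R[0,0]))
n="wrist";W=env.camera_model(n);im=env.camera(n);np.savez("w5.npz",im=im,p=s["position"],E=R,**{k:np.array(v) for k,v in W.items()})
im2=env.camera("side");im3=env.camera("scene");cv2.imwrite("pics/side5.png",im2[:,:,::-1]);cv2.imwrite("pics/scene5.png",im3[:,:,::-1])
cv2.imwrite("pics/w5.png",im[:,:,::-1])
c=cv2.resize(im2[120:220,170:300,::-1],(650,500),interpolation=2);cv2.imwrite("pics/s5z.png",c)
E
```

```text
7.125 [0.69277242 0.02059683 0.24697582] 0.04005129593211563 [ 0.05265147  1.03359172 -0.2797341 ] 0.05436534189742998
yaw -0.1421564943243872
```

View pics/w5.png

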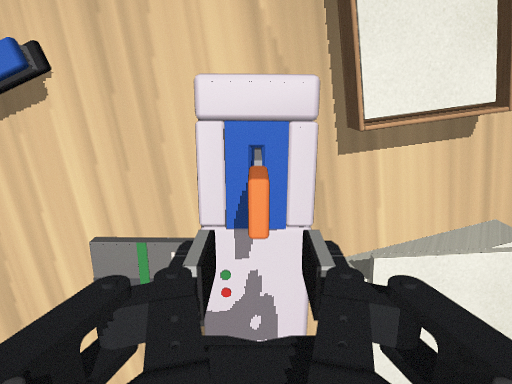

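View pics/s5z.png

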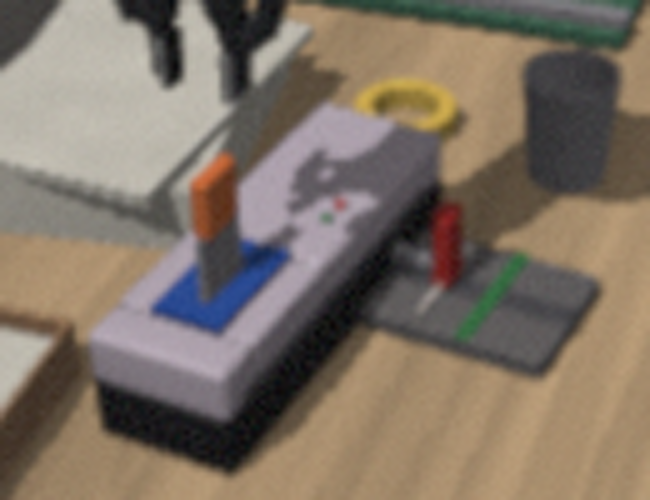

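>>> send_rows(plan=[4,-4.5,-4,0,0,4,-9,-9.5,0,0,4,-12.4,-14.4,-1,0,4,-12.4,-14.4,-4,0,4,-12.4,-14.4,-4,0,4,-12.4,-14.4,-4,0])

```text
clock: 8.02
position: [0.5681, -0.122, 0.2045]
eef_rot: [-1.568, 0.111, -0.11]
ft_force: [0.7, -0.4, 0.0]
opening: 0.0398
```

```bash
python3 - <<'E'
from h import *
from scipy.spatial.transform import Rotation as Ro
s=env.get_state();print(s["clock"],s["position"],s["opening"],s["ft_force"],abs(s["qvel"]).max());R=Ro.from_rotvec(s["eef_rot"]).as_matrix();print("yaw",np.arctan2(R[1,0],R[0,0]))
n="wrist";W=env.camera_model(n);im=env.camera(n);np.savez("w6.npz",im=im,p=s["position"],E=R,**{k:np.array(v) for k,v in W.items()})
im3=env.camera("scene");im2=env.camera("side");cv2.imwrite("pics/scene6.png",im3[:,:,::-1]);cv2.imwrite("pics/side6.png",im2[:,:,::-1])
b=im[70:280,140:340,::-1];cv2.imwrite("pics/w6z.png",cv2.resize(b,None,fx=2.85,fy=2.85,interpolation=2))
c=cv2.resize(im3[190:290,220:300,::-1],(400,500),interpolation=2);d=cv2.resize(im2[130:210,190:254,::-1],(400,500),interpolation=2);cv2.imwrite("pics/s6z.png",np.hstack([c,d]))
E
```

```text
8.025 [ 0.56813879 -0.12200077  0.20448042] 0.03975482899019101 [ 0.71916045 -0.41479142  0.03510587] 0.019833221576518283
yaw -0.14040184132058064
```

View pics/w6z.png

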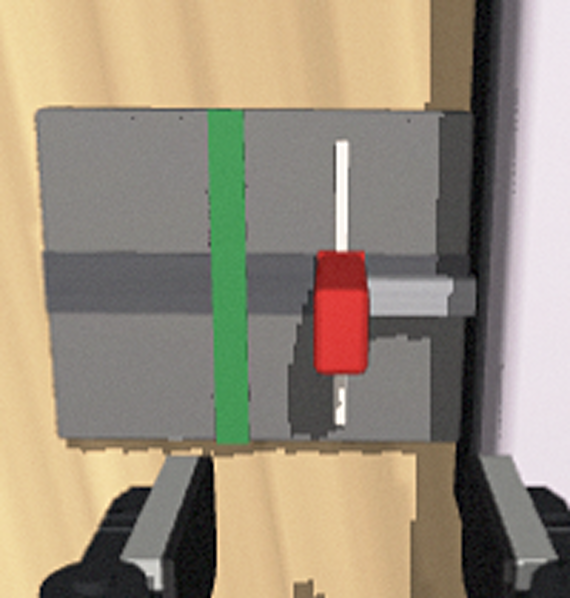

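View pics/s6z.png

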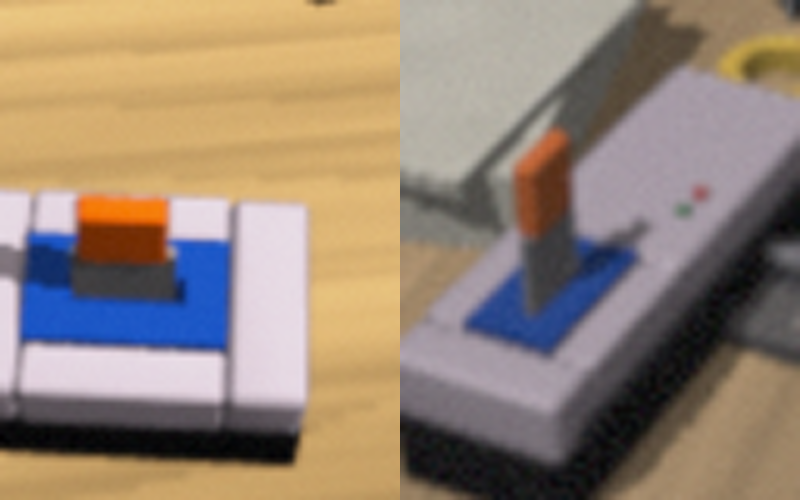

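```bash
python3 - <<'E'
from h import *
f=np.load("w6.npz");W={k:f[k] for k in ["mtx","k1","R","t"]};W["k1"]=float(W["k1"])
q=lambda p:np.array(p,float)/2.85+[140,70]-.33
E=f["E"];p=f["p"]
S=env.camera_model("scene");D=env.camera_model("side")
print("blade top",tri([S,D],[np.array([123,203])/5+[219.6,189.6],np.array([147,150])/6.25+[189.6,129.6]]))
G=onz(W,q([(316,290),(368,290),(368,373),(318,373)]),.086);print("grip",((G-p)@E).round(4),G.mean(0))
Mk=onz(W,q([(208,110),(244,110),(248,442),(216,442)]),.018);print("mark tool",((Mk-p)@E).round(4),Mk.mean(0))
Po=onz(W,q([(342,141),(340,425)]),.022);print("ptr tool",((Po-p)@E).round(4),Po.mean(0))
a=Mk[0]+Mk[1]-Mk[2]-Mk[3];print(np.arctan2(-a[0],a[1]))
E
```

```text
blade top (array([0.68900672, 0.01858282, 0.1841253 ]), [np.float64(0.0001420533201303453), np.float64(0.0001420533201305251)])
grip [[-0.0072  0.1185  0.0109]
 [ 0.0074  0.1185  0.0109]
 [ 0.0076  0.1185 -0.0135]
 [-0.0067  0.1185 -0.0135]] [ 0.56817553 -0.12333209  0.086     ]
mark tool [[-0.0448  0.1865  0.0582]
 [-0.0327  0.1865  0.0581]
 [-0.0343  0.1865 -0.0614]
 [-0.0461  0.1865 -0.0614]] [ 0.52873192 -0.1181021   0.018     ]
ptr tool [[ 0.0004  0.1825  0.0481]
 [-0.0003  0.1825 -0.0532]] [ 0.56773534 -0.12457312  0.022     ]
-0.15259666918142764
```

>>> send_rows(plan=[3.2,0,-0.13,-5,0,3.2,0,-0.13,-10,0,3.2,0,-0.13,-13,0,3.2,0,-0.13,-15.3,0,3.2,0,-0.13,-15.3,0])

```text
clock: 8.8
position: [0.567, -0.1238, 0.0502]
eef_rot: [-1.568, 0.113, -0.109]
ft_force: [-0.1, 0.4, 0.2]
opening: 0.0317
```

>>> send_rows(plan=[1,0,0,0,0,1,0,0,0,0,1,0,0,0,0,1,0,0,0,0], force=70)

```text
clock: 9.3
position: [0.5685, -0.1244, 0.0526]
eef_rot: [-1.567, 0.11, -0.113]
ft_force: [-0.2, 1.2, 7.1]
opening: 0.0152
```

>>> send_rows(plan=[1,-0.8,0.1,0,0,1,-1.6,0.2,0,0,1,-2.4,0.3,0,0,1,-3.2,0.4,0,0,1,-3.9,0.6,0,0,1,-3.9,0.6,0,0,1,-3.9,0.6,0,0])

```text
clock: 10.18
position: [0.5306, -0.1187, 0.0526]
eef_rot: [-1.568, 0.108, -0.115]
ft_force: [7.2, -1.2, 1.1]
opening: 0.0149
```

```bash
cat > look.py <<'E'
import sys
from h import *
from scipy.spatial.transform import Rotation as Ro
k=sys.argv[1]
s=env.get_state();print(s["clock"],s["position"],s["opening"],s["ft_force"],abs(s["qvel"]).max());R=Ro.from_rotvec(s["eef_rot"]).as_matrix();print("yaw",np.arctan2(R[1,0],R[0,0]))
W=env.camera_model("wrist");im=env.camera("wrist");np.savez(f"w{k}.npz",im=im,p=s["position"],E=R,**{a:np.array(v) for a,v in W.items()})
cv2.imwrite(f"pics/w{k}.png",im[:,:,::-1])
im3=env.camera("scene");im2=env.camera("side");cv2.imwrite(f"pics/scene{k}.png",im3[:,:,::-1]);cv2.imwrite(f"pics/side{k}.png",im2[:,:,::-1])
c=cv2.resize(im3[180:280,160:290,::-1],(400,308),interpolation=2);d=cv2.resize(im2[120:220,180:310,::-1],(400,308),interpolation=2);cv2.imwrite(f"pics/s{k}z.png",np.hstack([c,d]))
E
python3 look.py 7
```

```text
10.175 [ 0.53061374 -0.11871374  0.05257526] 0.014941508588746601 [ 7.22163303 -1.15407091  1.06935983] 0.005081343547566314
yaw -0.14208650866741773
```

View pics/w7.png

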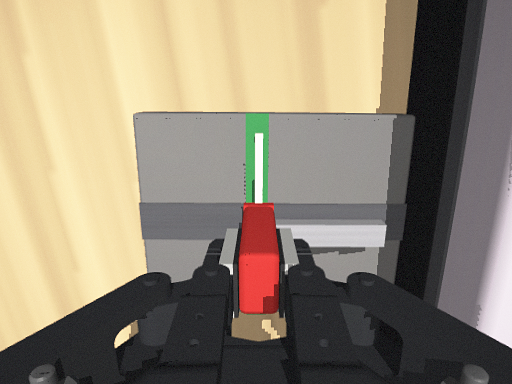

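View pics/s7z.png

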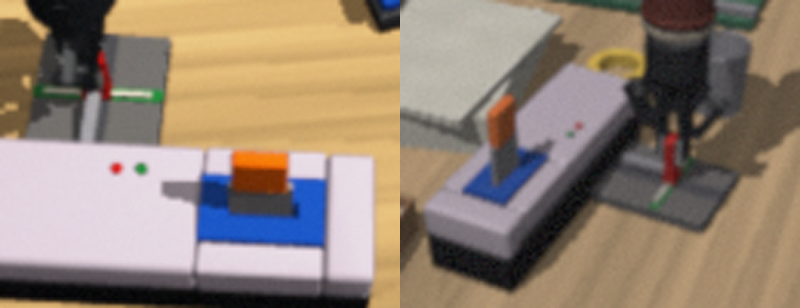

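The white bar spans about columns 255 to 263 and the green band about 246 to 268. That puts the pointer roughly 1 mm short of the band's middle, so I'll trim it and hold.

>>> send_rows(plan=[1,-0.1,0,0,0,1,-0.1,0,0,0,1,-0.1,0,0,0,1,-0.1,0,0,0,1,-0.1,0,0,0,1,-0.1,0,0,0,1,-0.1,0,0,0,1,-0.1,0,0,0])

```text
clock: 11.32
position: [0.5298, -0.1186, 0.0525]
eef_rot: [-1.568, 0.108, -0.115]
ft_force: [8.6, -0.0, 1.5]
opening: 0.0153
```

```bash
python3 look.py 8; python3 - <<'E'
from h import *
f=np.load("w8.npz");W={k:f[k] for k in ["mtx","k1","R","t"]};W["k1"]=float(W["k1"]);im=f["im"].astype(int);p=f["p"];E=f["E"]
for r in (140,150,160,170):
    a=im[r,225:295];w=np.where(a.min(1)>170)[0]+225;g=np.where((a[:,1]>a[:,0]+40)&(a[:,1]>a[:,2]+20))[0]+225
    G=onz(W,[((g.min()+g.max())/2,r)],.018);Wp=onz(W,[(w.mean(),r)],.022);print(r,w.min(),w.max(),g.min(),g.max(),((Wp-p)@E-(G-p)@E)[0,0])
E
```

```text
11.325 [ 0.52977509 -0.11859081  0.05253996] 0.015287105798389457 [ 8.55933193 -0.0187057   1.45099081] 0.0012354801838694927
yaw -0.14190930034042262
140 255 262 247 269 0.00026096073744146073
150 255 262 247 269 0.00026298621379080536
160 255 262 247 269 0.00026506252959823
170 255 262 247 269 0.00026719127976171093
```

View pics/s8z.png

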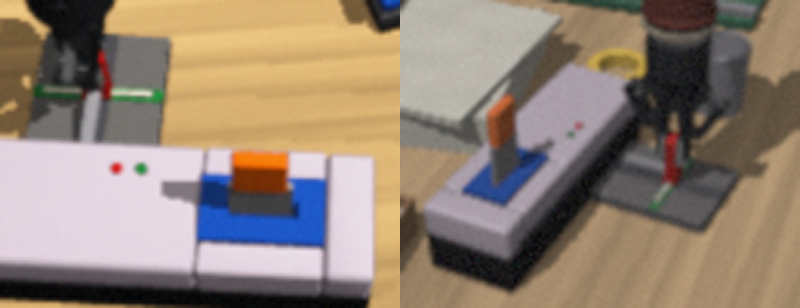

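View pics/scene8.png

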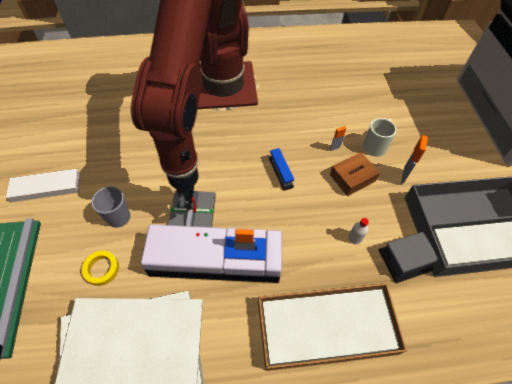

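The pointer is 0.3 mm from the band's middle, the blade is upright in its slot, and the bystanders haven't moved. I'm handing the job in.

```bash
python3 -c "
from plant import env
print(env.job_done());s=env.get_state();print(s['clock'],s['position'],s['ft_force'],s['opening'])"
```

```text
the job is handed in; nothing more can be done
None
the job is handed in; nothing more can be done
```

I took the middle-sized orange blade out of its block, pushed it down into the laminator's blue slot and let go. I then pulled the red release handle out about 4 cm, and the gripper was still holding it when I handed the job in, about 11.3 s into the 54 s allowed. Handing in gives no verdict, and the arm couldn't be read afterwards.

- **Blade:** after release, the top of its handle measured 184 mm above the desk; fully down would be 185 mm. It stood upright in the slot, and the gripper had moved well away from it.
- **Release handle:** in the wrist camera, the pointer bar was about 0.3 mm from the middle of the green band. The fingers had stopped on the grip at 15 mm, with about 8.6 N of spring pull and the arm still.
- **Other things:** the bystanders and the look-alike blades were in the same places in the last overview picture, judged by eye.

**Disagreements:** after closing on the blade and on the handle, the tool sat 2–4 mm from where it was commanded. I worked from the measured poses and the camera instead. Estimates of the laminator's angle also differed slightly, from -0.14 to -0.15 rad. No check failed.

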